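Press the caps onto a microplate

ROBOT

A 7-joint arm with a two-finger parallel gripper is mounted at the origin on the work surface. World frame = base frame: x ahead of the robot, y to its left, z up, the work surface at z = 0. Lengths are in mm, angles in rad, forces in N, time in s.
With the tool pointing down it reaches from about 400 to 875 mm from the base axis. Payload 4.4 kg.
Tool frame: the origin (TCP) lies midway between the tips of the shut fingers; the grasp point (between the pads) lies 19 mm behind it (ctrl.pinch_z is the distance from the TCP to the grasp point, in mm); z points along the fingers, y is the line along which they close (so a half turn about z gives the same grasp; the last joint's range is limited). The gripper opens to 85 mm and grips with 20 to 120 N. Pads are 22 mm wide; open, the fingers measure 114 mm over their backs; the gripper's body (76 mm by 85 mm) begins 54 mm behind the grasp point. The pads swing forward as they close: fully open they stand 13 mm farther back than shut.
Start: joints at [1.203, 0.628, 0.038, 1.517, -0.027, 0.996, -0.02], TCP at [193.233, -620.628, 231.313] pointing down, gripper open.
Joint ranges: [-3.06, 3.06], [-0.37, 2.12], [-1.25, 1.32], [0.18, 2.47], [-1.1, 4.24], [0.23, 1.98], [-2.94, 2.94]. Speed limits (rad/s): [2.57, 2.57, 3.14, 3.14, 3.14, 3.14, 3.14].

INTERFACE

Orientations are given as [roll, pitch, yaw] about the fixed x, y, z axes, in that order (R = Rz(yaw) Ry(pitch) Rx(roll)).
In Python, from cell import read_state, cams, order, ctrl gives the robot as it stands.
- The arm moves only by the tool move_arm, never from a script. Its argument "targets" is text: rows parted by semicolons, each of 7 numbers parted by spaces: the gripper's target within -1 to 1 (fully open at 1, half-way at 0, shut at -1), then the shift along the tool's x, y, z in cm, then the turn, a rotation vector about the tool's x, y, z in degrees. A call has 1 to 5 rows; each row shifts and turns the commanded pose from where the row before left it, along the tool's axes as they then stand; what a row does not reach is not made up. A row lasts 1/12 s, in which the tool goes at most 41.7 mm and 7.16 degrees, less where a joint would pass 70% of its speed; a pose out of reach is approached as far as the arm can. A call with a gripper value outside its range is refused whole. The fingers move at their own pace and stop on an object; the grip force is fixed at half the most. Time passes only in rows, so rows that do not move let the fingers close. It gives the time, the measured TCP pose, the force, the opening and the grip force at its end, in the units of the state.
- read_state(): the state, without advancing time (a new reading comes with each control period).
- cams.get_image(name): name is "scene" or "side" or "wrist"; returns a dict with "color" (400x640x3 uint8, red, green, blue), "fovy" (degrees; the focal length in pixels is half the picture's height over the tangent of half this angle, whatever the lens; pixels are square), "cx", "cy" (the principal point, pixels), "rvec" (rotation vector, rad) and "tvec" (3), from world to camera coordinates, as OpenCV has them. Camera axes: x right, y down, z forward; pixel columns grow to the right and rows downward; lengths in mm; the calibration is good to about 2 mm. A picture is of the moment at which its call begins. There is no depth.
- order.finish_job(): hands the job in; it is judged then, once.
The state is a dict: "clock": time; "qpos": joint angles; "qd": joint speeds; "tau": joint torques, N m; "eef_pos": TCP position; "tool_rot": TCP orientation; "force": force on the tool from outside, world axes, zero at the start; "torque": the same for the moment, N m; "width": finger opening in mm; "gripper_force": force on a finger pad.
Only numpy, scipy, OpenCV 4.12 (cv2) and the standard library are available. Lean on these libraries where they do the work, as an engineer would, in place of code of your own. Each camera call takes 0.05 s, during which the arm holds its last target. There are 200 camera calls.

TASK

Slide the tray with the microplate into the cap press until it is fully home against the stop, with the plate still seated in the tray. Then flip the upright safety catch at the side of the press outward until it lies over, and only after that pull the lever's grip bar over and down towards the robot as far as it goes. Finish while still holding the bar down against its spring, and leave the other things on the bench where they are.

Things in the scene. Friction and masses are not known exactly. Their poses are not given: they have to be found in the camera images.
- press: White and grey hand press fixed to the bench. Origin on the bench, mid tray channel, z up. A tray goes in along press +y through the open end at -y. The head, 130 mm (x) by 156 mm (y), 60 to 115 mm above the bench, bridges the channel. Under it a rubber platen comes down with the lever and stays clear of a seated plate.
- press_mouth (a point): Middle of the channel's mouth, on the bench, at press (0, -78, 0) mm. The channel's floor is the bench. Two guide rails 18 mm high leave it 105 mm wide (x); outside the mouth they flare outward until press y = -112 mm.
- press_stop (a point): Middle of the stop wall's face at the foot of the channel's closed end, at press (0, 71, 0) mm: the tray's front edge meets it when home.
- tray: Loose aluminium tray, about 0.35 kg, on the bench: 100 mm wide (its x), 142 mm long (its y), rim 14 mm high, floor 4 mm thick. Origin: centre of this rectangle, underside. A flat tongue 34 mm wide, 6 mm thick runs out along tray -y to y = -175 mm and carries an upright fin. The +y end goes into the press first; fully home, its origin and axes coincide with the press's. It slides on the bench.
- tray_fin (a point): Where to pinch the tray's black upright fin, 35 mm above the bench, at tray (0, -152, 35) mm. The fin is 12 mm thick along tray x, 40 mm long along tray y (y = -132 to -172 mm), its top 55 mm above the bench.
- plate: White microplate with clear strip caps, 128 mm (its y) by 86 mm (its x), 25 mm high, lying loose in the tray with 3 mm play all round. Its origin is the centre of its underside, on the tray's floor, its axes along the tray's.
- catch (a joint): Angle of the steel safety catch in rad: 0 upright (blocking the lever), 1.5 flipped fully outward, lying level towards press +y. It turns about a level axis along press x and stays where it is left (friction about 0.05 N m). It blocks the lever's side pin until it lies over by about 0.8; more than 1.2 counts as flipped.
- catch_hinge (a point): Point on the catch's hinge axis, at press (-3, 121, 135) mm, on top of a pillar 20 mm thick.
- catch_tip (a point): Point on the catch to pinch, 75 mm from the hinge along the catch. The catch is a flat steel bar, 16 mm wide along press x and 12 mm thick, that ends 90 mm from the hinge, so 15 mm past this point. The lever's 10 mm side pin lies behind it (+x side) with its top 43 mm above the catch's hinge.
- lever (a joint): Angle of the lever in rad: 0 at rest (leaning 0.26 back from upright, to press +x), 1.25 at its end stop, pulled over and down towards press -x. It turns about a level axis along press y. A spring pulls it back to 0 when let go (about 3 N at the bar at the start, 8 N at the end). With the catch upright it is blocked at about 0.1.
- lever_hinge (a point): Middle of the lever's hinge axis, at press (0, 0, 130) mm.
- grip: The lever's black round grip bar, 18 mm in diameter, lying along press y, 110 mm long between the lever's two flat steel arms (each 10 mm thick, on the bar's ends). Its origin is the bar's middle, 125 mm from the hinge axis: at press (32, 0, 251) mm at lever 0 and (-104, 0, 199) mm at lever 1.25. The bar can turn about its own length.
- flask: Bystander: amber conical flask, 72 mm wide, 105 mm high, origin under its centre.
- tip_box: Bystander: black box with clear lid, 75 by 110 by 65 mm high, origin under its centre.
- tube_stand: Bystander: capped tube in a round blue foot, 80 mm wide, 127 mm high, origin under its centre.
Mind the look-alikes: they are no part of the job. Leave any green look-alike of the plate alone.

How it is judged:
By the outcome, as a careful person would: the job done as asked, in the order asked, and still so for the second after the job is handed in, while the arm keeps its last pose, push and grip.
It also fails if it takes over 62 s, if anything falls off the work surface, if the arm or the gripper's body presses on something with over 40 N, if the wrist force passes 120 N, or if a joint passes its speed limit or range.

## Working session

There is one attempt and no reset: what is moved stays moved. The work goes in short steps, Python scripts to look and compute and a tool call to move; the robot and the scene stay as the last step left them, time stands still between calls to the robot, and variables do not carry over. Pictures are saved under pics/ and viewed, at most 10 in all, crops included, and the job is handed in when it is done.

Besides the shell and the picture viewer there is one more tool, called after "Call:" by a JSON object that holds its "fn" and its "kwargs". move_arm: Moves the arm, as the interface text tells. Its arguments: {"type":"object","properties":{"targets":{"type":"string"}},"required":["targets"]}

```bash
mkdir -p pics; ls; python3 - <<'E'
from cell import read_state,cams
import cv2
s=read_state();print(s['clock'],s['eef_pos'],s['tool_rot'],s['width'])
for n in("scene","side"):
    d=cams.get_image(n);cv2.imwrite(f"pics/{n}0.png",d["color"][:,:,::-1]);print(n,d["fovy"],d["cx"],d["cy"],d["rvec"],d["tvec"])
E
```

```text
pics
0.0 [ 193.05063871 -620.01909813  230.40169334] [-3.13972021e+00  3.12225552e-05  3.01844760e-01] 85.15459171218416
scene 42.986273349176116 315.966710498795 206.07613919466422 [ 1.33472086  2.18030602 -0.94121986] [ 231.10329912 -230.38792386 1951.10052019]
side 42.96531296658912 311.8792566550429 201.52039755338478 [ 0.33532214 -2.62938127  1.39493942] [ 529.99390237  199.640931   1299.88978232]
```

View pics/scene0.png

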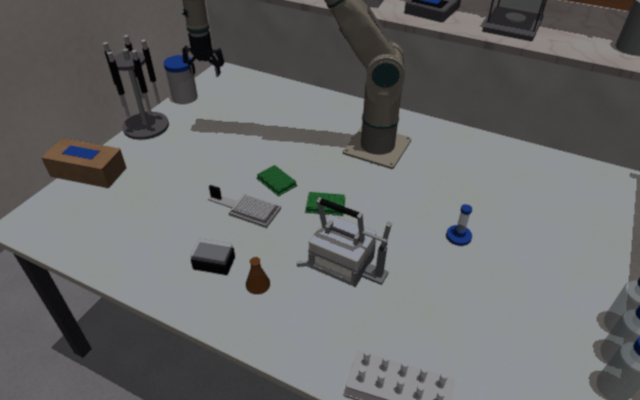

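View pics/side0.png

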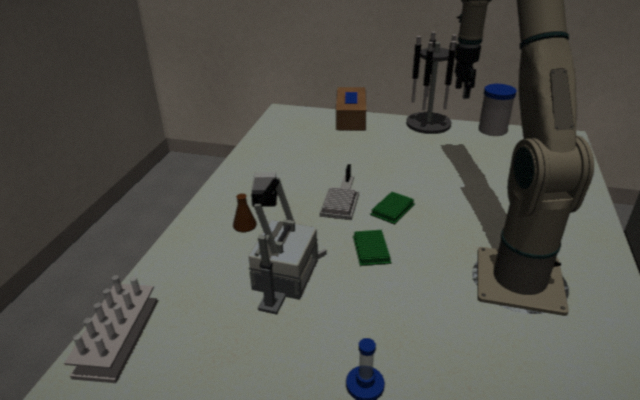

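The scene view shows:
- the white capped plate in its tray at scene (255,209), with the black fin at (215,192)
- the press at (342,250), with the catch at (387,232) and the grip bar at (340,207)
- green look-alike plates at (277,180) and (326,203), which I leave alone

In the side view the tray is at (340,203), the fin at (348,173), and the press at (285,260). I'll confirm with enlarged crops.

```bash
cat > h.py <<'E'
import numpy as np,cv2
from cell import read_state,cams,order,ctrl
from scipy.spatial.transform import Rotation as Ro
class Cam:
    def __init__(s,d):
        s.im=d["color"][:,:,::-1].copy();f=s.im.shape[0]/2/np.tan(np.radians(d["fovy"])/2)
        s.K=np.array([[f,0,d["cx"]],[0,f,d["cy"]],[0,0,1]]);s.rv=np.array(d["rvec"],float);s.R=cv2.Rodrigues(s.rv)[0];s.t=np.array(d["tvec"],float);s.c=-s.R.T@s.t
    def ray(s,uv):return s.R.T@np.linalg.solve(s.K,[uv[0],uv[1],1.])
    def at(s,uv,z):
        r=s.ray(uv);return s.c+r*(z-s.c[2])/r[2]
    def px(s,P):return cv2.projectPoints(np.atleast_2d(np.array(P,float)),s.rv,s.t,s.K,None)[0][:,0]
def tri(a,ua,b,ub):
    ra,rb=a.ray(ua),b.ray(ub);k=np.linalg.lstsq(np.c_[ra,-rb],b.c-a.c,rcond=None)[0]
    p,q=a.c+ra*k[0],b.c+rb*k[1];return (p+q)/2,np.linalg.norm(p-q)
def get(n):return Cam(cams.get_image(n))
def crop(im,x,y,w,h,k,name):cv2.imwrite("pics/"+name,cv2.resize(im[y:y+h,x:x+w],None,fx=k,fy=k,interpolation=cv2.INTER_CUBIC))
E
python3 - <<'E'
from h import *
a=cv2.imread("pics/scene0.png");b=cv2.imread("pics/side0.png")
crop(a,200,170,200,120,4,"sc.png");crop(b,230,160,190,155,3.8,"sd.png")
E
```

```text
(no output)
```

View pics/sc.png

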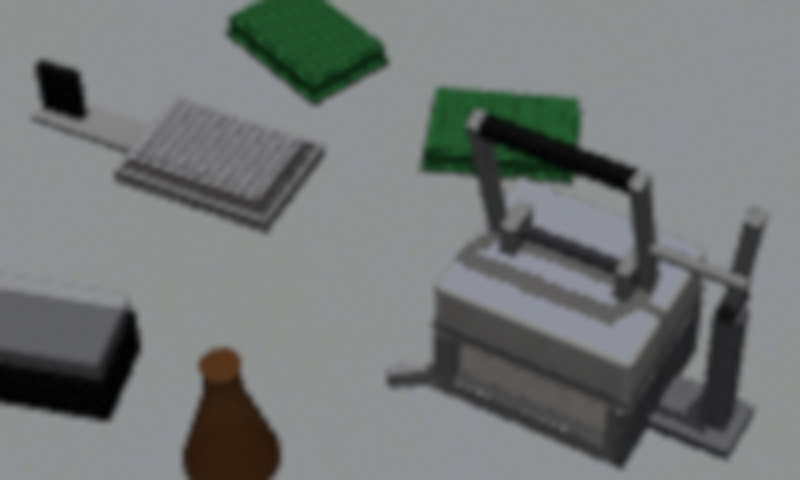

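View pics/sd.png

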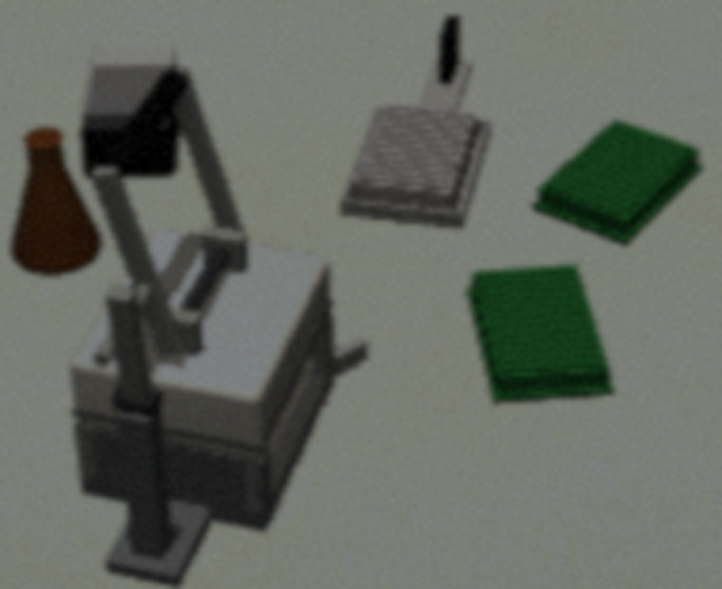

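```bash
cat >> h.py <<'E'
def SC(u):return np.array(u)/4+[200,170]
def SD(u):return np.array(u)/3.8+[230,160]
E
python3 - <<'E'
from h import *
np.set_printoptions(precision=1,suppress=True)
a=get("scene");b=get("side")
for n,l in dict(scene_head115=[(437,290),(632,362),(700,262),(520,185)]).items():
    for u in l:print(n,a.at(SC(u),115))
for u in [(75,367),(265,400),(330,265)]:print('side head',b.at(SD(u),115))
print('tri head front-left..',tri(a,SC((437,290)),b,SD((155,235))),tri(a,SC((700,262)),b,SD((265,400))),tri(a,SC((632,362)),b,SD((75,367))))
for u in[(117,172),(270,222),(325,148)]:print('tray14 sc',a.at(SC(u),14))
for u in[(343,205),(463,215),(490,122)]:print('tray14 sd',b.at(SD(u),14))
print('fin top',a.at(SC((59,67)),55),b.at(SD((452,17)),55),tri(a,SC((59,67)),b,SD((452,18))))
print('fin topcorners',a.at(SC((38,63)),55),a.at(SC((81,72)),55))
print('catch tip',tri(a,SC((757,212)),b,SD((127,288))))
print('pillar top', tri(a,SC((735,305)),b,SD((137,400))))
for u in [(730,455),(752,410)]:print('pillar base sc',a.at(SC(u),5))
for u in [(178,580),(108,568),(210,510)]:print('pillar base sd',b.at(SD(u),5))
print('bar ends',tri(a,SC((480,122)),b,SD((182,75))),tri(a,SC((640,184)),b,SD((105,172))))
E
```

```text
scene_head115 [655.   53.6 115. ]
scene_head115 [653.5 202.4 115. ]
scene_head115 [545.6 208.2 115. ]
scene_head115 [533.5  59.5 115. ]
side head [646.1 203.7 115. ]
side head [520.1 205.5 115. ]
side head [516.3  62.8 115. ]
tri head front-left.. (array([647.4,  49. , 106.9]), np.float64(2.2625173288753992)) (array([526.6, 198.7, 101. ]), np.float64(12.819720206997747)) (array([648.7, 200.1, 110.3]), np.float64(2.2400955572039045))
tray14 sc [ 576.2 -283.9   14. ]
tray14 sc [ 568.5 -142.8   14. ]
tray14 sc [ 474.  -146.7   14. ]
tray14 sd [ 562.4 -144.7   14. ]
tray14 sd [ 466.9 -153.3   14. ]
tray14 sd [ 471.8 -290.8   14. ]
fin top [ 526.4 -369.9   55. ] [ 525.5 -387.9   55. ] (array([ 524.6, -372.2,   58.4]), np.float64(8.95193796484251))
fin topcorners [ 530.2 -388.5   55. ] [ 523.3 -349.9   55. ]
catch tip (array([585.3, 254.1, 225. ]), np.float64(4.303747439543964))
pillar top (array([588.5, 248.6, 135. ]), np.float64(4.665065005711742))
pillar base sc [612.4 268.1   5. ]
pillar base sc [566.4 267.2   5. ]
pillar base sd [564.7 263.    5. ]
pillar base sd [611.4 263.9   5. ]
pillar base sd [564.1 198.7   5. ]
bar ends (array([613.9,  64.8, 250.4]), np.float64(5.738332851845394)) (array([622.3, 184.7, 252.9]), np.float64(5.553264865394615))
```

Fin is at about (525,-370), the tray is yawed about +3°, and the press centre is about (587,128) with near-zero yaw. I confirmed the white tray and plate in the crop (tongue and black fin at crop (60,90)). The green plates at (305,50) and (500,135) have no tray, so they are the look-alikes. Next I go above the fin.

```bash
cat >> h.py <<'E'
def plan(pos,yaw,n,g,start=None,tilt=0):
    """rows for a straight move to pos [mm], tool down, yaw [deg]"""
    s=read_state();p=np.array(s['eef_pos']);R=Ro.from_euler('xyz',s['tool_rot'])
    T=Ro.from_euler('xyz',[np.pi,0,np.radians(yaw)]);rv=(R.inv()*T).as_rotvec();d=(np.array(pos,float)-p)/n
    out=[]
    for i in range(n):
        Ri=R*Ro.from_rotvec(rv*i/n);out.append(' '.join('%.2f'%v for v in [g,*(Ri.inv().apply(d)/10),*np.degrees(rv/n)]))
    for i in range(0,n,5):print('; '.join(out[i:i+5]))
E
python3 - <<'E'
from h import *
plan([525,-370,120],93,15,1)
E
```

```text
1.00 2.61 -0.93 0.74 -0.00 -0.00 -5.05; 1.00 2.68 -0.70 0.74 -0.00 -0.00 -5.05; 1.00 2.73 -0.46 0.74 -0.00 -0.00 -5.05; 1.00 2.76 -0.22 0.74 -0.00 -0.00 -5.05; 1.00 2.77 0.02 0.74 -0.00 -0.00 -5.05
1.00 2.76 0.27 0.74 -0.00 -0.00 -5.05; 1.00 2.72 0.51 0.74 -0.00 -0.00 -5.05; 1.00 2.67 0.75 0.74 -0.00 -0.00 -5.05; 1.00 2.59 0.98 0.74 -0.00 -0.00 -5.05; 1.00 2.50 1.20 0.74 -0.00 -0.00 -5.05
1.00 2.38 1.42 0.74 -0.00 -0.00 -5.05; 1.00 2.25 1.62 0.74 -0.00 -0.00 -5.05; 1.00 2.10 1.81 0.74 -0.00 -0.00 -5.05; 1.00 1.93 1.99 0.74 -0.00 -0.00 -5.05; 1.00 1.75 2.15 0.74 -0.00 -0.00 -5.05
```

Call:
{"fn": "move_arm", "kwargs": {"targets": "1 2.6 -0.9 0.7 0 0 -5; 1 2.7 -0.7 0.7 0 0 -5; 1 2.7 -0.5 0.7 0 0 -5; 1 2.8 -0.2 0.7 0 0 -5; 1 2.8 0 0.7 0 0 -5"}}

```text
clock: 0.62
eef_pos: [305.1, -536.2, 195.9]
tool_rot: [-3.141, -0.0, 0.742]
force: [0.7, 1.0, -0.8]
width: 85.6
gripper_force: 0.0
```

Call:
{"fn": "move_arm", "kwargs": {"targets": "1 2.8 0.3 0.7 0 0 -5; 1 2.7 0.5 0.7 0 0 -5; 1 2.7 0.8 0.7 0 0 -5; 1 2.6 1 0.7 0 0 -5; 1 2.5 1.2 0.7 0 0 -5"}}

```text
clock: 1.03
eef_pos: [417.5, -453.7, 160.9]
tool_rot: [-3.142, -0.0, 1.179]
force: [0.3, -0.8, 0.1]
width: 85.8
gripper_force: 0.0
```

Call:
{"fn": "move_arm", "kwargs": {"targets": "1 2.4 1.4 0.7 0 0 -5; 1 2.3 1.6 0.7 0 0 -5; 1 2.1 1.8 0.7 0 0 -5; 1 1.9 2 0.7 0 0 -5; 1 1.8 2.1 0.7 0 0 -5"}}

```text
clock: 1.45
eef_pos: [528.2, -370.5, 125.8]
tool_rot: [-3.141, 0.0, 1.615]
force: [0.6, -0.2, 0.1]
width: 85.0
gripper_force: 0.0
```

```bash
python3 - <<'E'
from h import *
s=read_state();print(s['clock'],s['eef_pos'],np.degrees(s['tool_rot']),s['force'])
c=get("wrist");cv2.imwrite("pics/w1.png",c.im)
E
```

```text
1.45 [ 528.24508724 -370.46408873  125.82375352] [-1.79990267e+02  5.87366865e-03  9.25177367e+01] [ 0.63148207 -0.2212508   0.09009407]
```

View pics/w1.png

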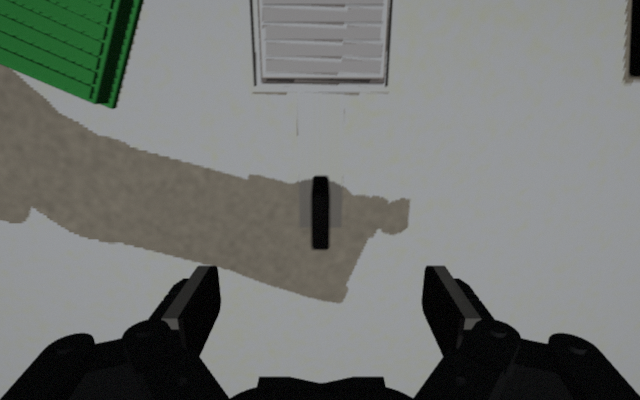

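The fin's top runs from (320,177) to (320,248), and the tray's rear edge from (253,93) to (388,92).

```bash
python3 - <<'E'
from h import *
np.set_printoptions(precision=1,suppress=True)
c=get("wrist")
A=c.at((320,177),55);B=c.at((320,248),55);print(A,B,(A+B)/2,c.at((312,200),55),c.at((328,200),55))
print(c.at((253,93),14),c.at((388,92),14),c.at((253,60),14))
m=(A+B)/2
plan([m[0],m[1],17],93,5,1)
E
```

```text
[ 533.2 -338.1   55. ] [ 535.8 -386.3   55. ] [ 534.5 -362.2   55. ] [ 528.9 -353.3   55. ] [ 539.1 -352.8   55. ]
[ 484.4 -291.2   14. ] [ 577.3 -285.4   14. ] [ 484.5 -270.    14. ]
1.00 0.04 0.05 2.16 0.03 -0.06 -0.03; 1.00 0.05 0.05 2.16 0.03 -0.06 -0.03; 1.00 0.05 0.05 2.16 0.03 -0.06 -0.03; 1.00 0.05 0.05 2.16 0.03 -0.06 -0.03; 1.00 0.05 0.05 2.16 0.03 -0.06 -0.03
```

Call:
{"fn": "move_arm", "kwargs": {"targets": "1 0 0.1 2.1 0 0 0; 1 0 0.1 2.1 0 0 0; 1 0 0.1 2.1 0 0 0; 1 0 0 2.1 0 0 -0.6; 1 0 0 2.1 0 0 0"}}

```text
clock: 1.97
eef_pos: [529.8, -371.6, 20.4]
tool_rot: [-3.141, 0.0, 1.62]
force: [0.3, -0.0, 0.1]
width: 85.3
gripper_force: 0.0
```

Call:
{"fn": "move_arm", "kwargs": {"targets": "1 0 0 0 0 0 0; -1 0 0 0 0 0 0; -1 0 0 0 0 0 0; -1 0 0 0 0 0 0; -1 0 0 0 0 0 0"}}

```text
clock: 2.38
eef_pos: [531.2, -371.7, 22.9]
tool_rot: [3.139, 0.002, 1.621]
force: [0.1, 0.7, -0.4]
width: 38.6
gripper_force: 0.0
```

Call:
{"fn": "move_arm", "kwargs": {"targets": "-1 0 0 0 0 0 0; -1 0 0 0 0 0 0; -1 0 0 0 0 0 0; -1 0 0 0 0 0 0"}}

```text
clock: 2.72
eef_pos: [530.3, -371.5, 22.3]
tool_rot: [-3.142, 0.001, 1.622]
force: [-2.4, -0.5, 5.5]
width: 11.4
gripper_force: 59.5
```

Grip is good: width 11.4 mm at 60 N. I'll check the clearance to the second green plate and plan the approach to the mouth.

```bash
python3 - <<'E'
from h import *
np.set_printoptions(precision=1,suppress=True)
for n in("scene","side"):
    c=get(n);h=cv2.cvtColor(c.im,cv2.COLOR_BGR2HSV);m=cv2.inRange(h,(50,120,20),(75,255,255))
    for k in cv2.findContours(m,cv2.RETR_EXTERNAL,cv2.CHAIN_APPROX_NONE)[0]:
        if cv2.contourArea(k)>150:
            P=np.array([c.at(u,10)[:2] for u in k[:,0]]);print(n,P.min(0),P.max(0))
s=read_state();print(s['eef_pos'],s['force'])
plan([587,-240,22],90,10,-1)
E
```

```text
scene [324.4 -96.1] [448.4  29.8]
scene [ 292.4 -308.4] [ 419.3 -161.9]
side [ 330.4 -107.5] [443.  48.]
side [ 297.2 -321.6] [ 412.9 -158.5]
[ 530.2 -371.6   22.3] [-1.5  0.2  4.9]
-1.00 1.29 0.63 0.00 -0.00 0.01 0.29; -1.00 1.29 0.63 0.00 -0.00 0.01 0.29; -1.00 1.29 0.62 0.00 -0.00 0.01 0.29; -1.00 1.29 0.61 0.00 -0.00 0.01 0.29; -1.00 1.30 0.61 0.00 -0.00 0.01 0.29
-1.00 1.30 0.60 0.00 -0.00 0.01 0.29; -1.00 1.30 0.59 0.00 -0.00 0.01 0.29; -1.00 1.31 0.59 0.00 -0.00 0.01 0.29; -1.00 1.31 0.58 0.00 -0.00 0.01 0.29; -1.00 1.31 0.57 0.00 -0.00 0.01 0.29
```

Call:
{"fn": "move_arm", "kwargs": {"targets": "-1 0.4 0.2 0 0 0 0.2; -1 0.8 0.4 0 0 0 0.3; -1 1.2 0.6 0 0 0 0.3; -1 1.3 0.6 0 0 0 0.3; -1 1.3 0.6 0 0 0 0.3"}}

```text
clock: 3.23
eef_pos: [551.9, -323.0, 22.3]
tool_rot: [-3.142, 0.004, 1.595]
force: [-1.3, -5.3, 5.0]
width: 11.2
gripper_force: 59.3
```

Call:
{"fn": "move_arm", "kwargs": {"targets": "-1 1.3 0.6 0 0 0 0.3; -1 1.3 0.6 0 0 0 0.3; -1 1.3 0.6 0 0 0 0.3; -1 1.3 0.6 0 0 0 0.3; -1 1.2 0.6 0 0 0 0.3"}}

```text
clock: 3.65
eef_pos: [581.0, -258.0, 22.3]
tool_rot: [-3.141, 0.004, 1.57]
force: [-2.2, -5.5, 5.1]
width: 11.2
gripper_force: 59.5
```

Call:
{"fn": "move_arm", "kwargs": {"targets": "-1 0.8 0.4 0 0 0 0; -1 0.5 0.2 0 0 0 0; -1 0.2 0 0 0 0 0; -1 0 0 0 0 0 0"}}

```text
clock: 3.98
eef_pos: [588.2, -241.9, 22.3]
tool_rot: [3.14, 0.002, 1.571]
force: [-0.3, -2.4, 5.8]
width: 11.3
gripper_force: 59.4
```

```bash
python3 - <<'E'
from h import *
c=get("wrist");s=read_state();print(s['clock'],s['eef_pos'],np.degrees(s['tool_rot']),s['force'],s['width'])
cv2.imwrite("pics/w2.png",c.im)
E
```

```text
4.0333 [ 588.18079449 -241.85882723   22.28452019] [1.79895233e+02 1.11275870e-01 8.99878441e+01] [-0.41515328 -2.28190561  5.98591298] 11.269342056588838
```

View pics/w2.png

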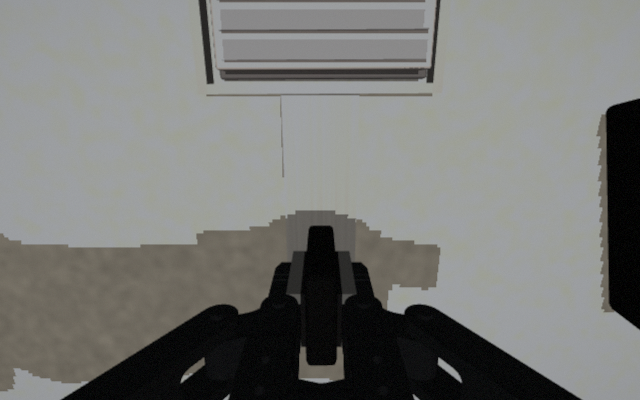

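Tray hangs straight in the gripper: fin and rear-edge middle are both at column 320. I'll advance into the flare and watch the side force.

Call:
{"fn": "move_arm", "kwargs": {"targets": "-1 0.5 0 0 0 0 0; -1 1 0 0 0 0 0; -1 1.2 0 0 0 0 0; -1 1.2 0 0 0 0 0; -1 1 0 0 0 0 0"}}

```text
clock: 4.45
eef_pos: [588.2, -193.6, 22.3]
tool_rot: [3.139, 0.003, 1.569]
force: [0.6, -6.3, 4.9]
width: 11.2
gripper_force: 59.4
```

Call:
{"fn": "move_arm", "kwargs": {"targets": "-1 0.6 0 0 0 0 0; -1 0.4 0 0 0 0 0; -1 0 0 0 0 0 0"}}

```text
clock: 4.7
eef_pos: [588.3, -182.4, 22.3]
tool_rot: [3.14, 0.002, 1.571]
force: [0.2, -2.1, 5.4]
width: 11.3
gripper_force: 59.5
```

```bash
python3 - <<'E'
from h import *
s=read_state();print(s['clock'],s['eef_pos'],s['force'],s['torque'])
a=get("scene").im;b=get("side").im
A=cv2.resize(a[200:290,255:395],None,fx=5.7,fy=5.7,interpolation=cv2.INTER_CUBIC)
B=cv2.resize(b[170:320,230:380],None,fx=4,fy=4,interpolation=cv2.INTER_CUBIC)
cv2.imwrite("pics/sc3.png",A);cv2.imwrite("pics/sd3.png",B);print(A.shape,B.shape)
E
```

```text
4.7 [ 588.33154235 -182.37880047   22.29377064] [ 0.21778476 -2.13744631  5.44642051] [-0.45202395  0.19328839 -0.00069206]
(513, 798, 3) (600, 600, 3)
```

View pics/sc3.png

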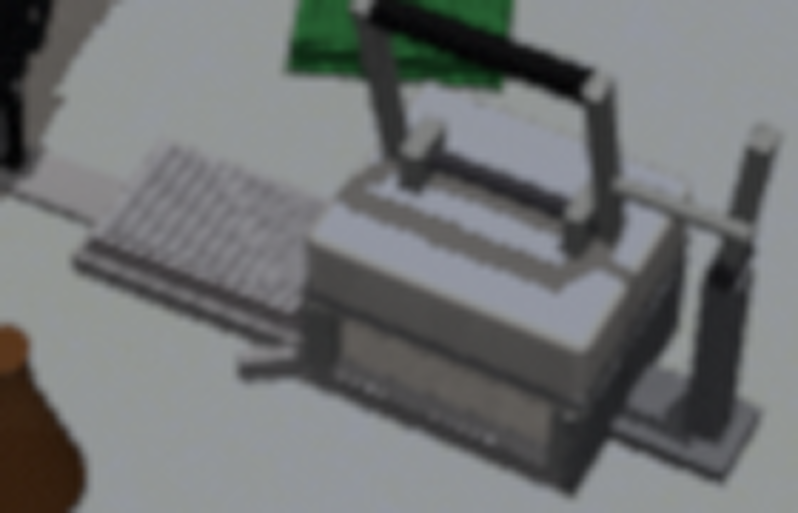

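The picture shows the tray parallel to the press and entering the flare (flare tip at crop (240,372)), with no side force. I'll slide it on in.

Call:
{"fn": "move_arm", "kwargs": {"targets": "-1 0.5 0 0 0 0 0; -1 0.8 0 0 0 0 0; -1 0.8 0 0 0 0 0; -1 0.8 0 0 0 0 0; -1 0.5 0 0 0 0 0"}}

```text
clock: 5.22
eef_pos: [588.1, -149.8, 22.3]
tool_rot: [3.14, 0.003, 1.569]
force: [-0.1, -6.5, 5.6]
width: 11.3
gripper_force: 59.5
```

Call:
{"fn": "move_arm", "kwargs": {"targets": "-1 0.5 0 0 0 0 0; -1 0.5 0 0 0 0 0; -1 0.5 0 0 0 0 0; -1 0.5 0 0 0 0 0; -1 0.2 0 0 0 0 0"}}

```text
clock: 5.63
eef_pos: [588.0, -128.0, 22.3]
tool_rot: [3.14, 0.003, 1.569]
force: [-0.9, -7.3, 5.6]
width: 11.4
gripper_force: 59.5
```

Call:
{"fn": "move_arm", "kwargs": {"targets": "-1 0.6 0 0 0 0 0; -1 0.8 0 0 0 0 0; -1 0.8 0 0 0 0 0; -1 0.8 0 0 0 0 0; -1 0.8 0 0 0 0 0"}}

```text
clock: 6.05
eef_pos: [587.8, -91.0, 22.3]
tool_rot: [3.14, 0.004, 1.568]
force: [-1.5, -7.7, 7.1]
width: 11.3
gripper_force: 59.7
```

Call:
{"fn": "move_arm", "kwargs": {"targets": "-1 0.8 0 0 0 0 0; -1 0.8 0 0 0 0 0; -1 0.8 0 0 0 0 0; -1 0.6 0 0 0 0 0; -1 0.3 0 0 0 0 0"}}

```text
clock: 6.47
eef_pos: [587.9, -57.0, 22.3]
tool_rot: [3.14, 0.003, 1.569]
force: [-0.6, -8.2, 8.3]
width: 11.1
gripper_force: 59.7
```

Slowly from here, to contact with the stop.

Call:
{"fn": "move_arm", "kwargs": {"targets": "-1 0.4 0 0 0 0 0; -1 0.4 0 0 0 0 0; -1 0.4 0 0 0 0 0; -1 0.3 0 0 0 0 0; -1 0.3 0 0 0 0 0"}}

```text
clock: 6.88
eef_pos: [587.7, -40.5, 22.3]
tool_rot: [3.141, 0.004, 1.568]
force: [-0.7, -9.3, 7.8]
width: 10.9
gripper_force: 59.9
```

Call:
{"fn": "move_arm", "kwargs": {"targets": "-1 0.3 0 0 0 0 0; -1 0.3 0 0 0 0 0; -1 0.2 0 0 0 0 0; -1 0.2 0 0 0 0 0; -1 0.2 0 0 0 0 0"}}

```text
clock: 7.3
eef_pos: [587.9, -28.4, 22.3]
tool_rot: [3.141, 0.004, 1.568]
force: [-1.3, -8.7, 7.4]
width: 11.1
gripper_force: 59.8
```

Call:
{"fn": "move_arm", "kwargs": {"targets": "-1 0.2 0 0 0 0 0; -1 0.2 0 0 0 0 0; -1 0.2 0 0 0 0 0; -1 0.2 0 0 0 0 0; -1 0.2 0 0 0 0 0"}}

```text
clock: 7.72
eef_pos: [587.0, -25.7, 22.3]
tool_rot: [-3.141, 0.012, 1.564]
force: [-1.7, -24.4, 10.4]
width: 11.7
gripper_force: 60.1
```

Call:
{"fn": "move_arm", "kwargs": {"targets": "-1 0.2 0 0 0 0 0; -1 0.2 0 0 0 0 0; -1 0 0 0 0 0 0"}}

```text
clock: 7.97
eef_pos: [586.2, -25.4, 22.2]
tool_rot: [-3.139, 0.016, 1.561]
force: [-3.0, -27.5, 10.3]
width: 11.0
gripper_force: 60.1
```

```bash
python3 - <<'E'
from h import *
a=get("scene").im;b=get("side").im;w=get("wrist").im
f=lambda i:cv2.resize(i,(400,300),interpolation=cv2.INTER_CUBIC)
cv2.imwrite("pics/c4.png",np.vstack([np.hstack([f(a[195:300,255:395]),f(b[160:310,230:430])]),np.hstack([f(w),f(w[0:200,160:480])])]))
E
```

```text
(no output)
```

View pics/c4.png

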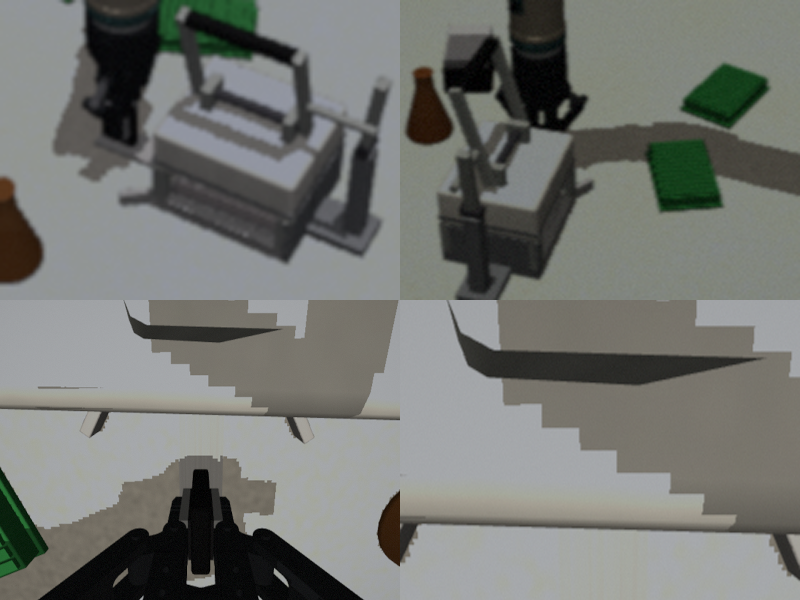

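Tray is under the head and the fin is held. The head edge and flare tips look slightly rotated in the wrist view, so I'll measure the press yaw from them and from the picture.

```bash
python3 - <<'E'
from h import *
np.set_printoptions(precision=1,suppress=True)
c=get("wrist");print(read_state()['eef_pos'],read_state()['force'],read_state()['torque'])
g=cv2.cvtColor(c.im,cv2.COLOR_BGR2GRAY).astype(float)
P=[]
for u in list(range(30,120,6))+list(range(520,610,6)):
    col=cv2.GaussianBlur(g,(5,5),0)[120:175,u];v=120+np.argmax(np.abs(np.diff(col)));P.append((u,v))
P=np.array(P);print(P[::5].tolist());
W=np.array([c.at(p,60)[:2] for p in P]);k=np.polyfit(W[:,0],W[:,1],1);r=W[:,1]-np.polyval(k,W[:,0]);ok=abs(r)<2
k=np.polyfit(W[ok,0],W[ok,1],1);print('yaw',np.degrees(np.arctan(k[0])),'edge y at x588',np.polyval(k,588),ok.sum(),len(ok))
for u in[(136,180),(493,189)]:print(c.at(u,18),c.at(u,0))
E
```

```text
[586.2 -25.4  22.2] [ -2.3 -26.7  10.6] [-5.   0.4 -0. ]
[[30, 145], [60, 146], [90, 146], [520, 157], [550, 157], [580, 158]]
yaw -1.9107480459727788 edge y at x588 35.028676953806624 30 30
[508.1  15.6  18. ] [498.2  10.7   0. ]
[661.7  10.2  18. ] [670.8   4.7   0. ]
```

Press yaw is about -1.9°. I'll align the gripper (turn -1.3°, shift -2.5 mm in x) and press home again.

Call:
{"fn": "move_arm", "kwargs": {"targets": "-1 -0.2 -0.1 0 0 0 0.5; -1 0 -0.1 0 0 0 0.5; -1 0.1 0 0 0 0 0.4; -1 0.2 -0.1 0 0 0 0; -1 0.2 0 0 0 0 0"}}

```text
clock: 8.58
eef_pos: [582.3, -24.6, 22.2]
tool_rot: [-3.137, 0.019, 1.537]
force: [-5.3, -34.1, 13.3]
width: 11.1
gripper_force: 60.6
```

Call:
{"fn": "move_arm", "kwargs": {"targets": "-1 0.2 0 0 0 0 0; -1 0 0 0 0 0 0; -1 0 0 0 0 0 0"}}

```text
clock: 8.83
eef_pos: [581.8, -24.5, 22.2]
tool_rot: [-3.136, 0.021, 1.535]
force: [-5.8, -34.1, 13.6]
width: 11.2
gripper_force: 60.6
```

Seated: it moved 1 mm further, then stayed firm at 34 N with the gripper aligned to the press. I'll relax the push, release and lift.

Call:
{"fn": "move_arm", "kwargs": {"targets": "-1 -0.4 0 0 0 0 0; -1 -0.3 0 0 0 0 0; -0.2 0 0 0 0 0 0; 0 0 0 0 0 0 0; 0 0 0 0 0 0 0"}}

```text
clock: 9.25
eef_pos: [584.6, -11.1, 21.2]
tool_rot: [3.141, -0.002, 1.547]
force: [0.2, 1.2, 0.1]
width: 43.2
gripper_force: 0.0
```

Call:
{"fn": "move_arm", "kwargs": {"targets": "0 0 0 0 0 0 0; 0 0 0 -1 0 0 0; 0 0 0 -2 0 0 0; 0 0 0 -3 0 0 0; 0 0 0 -3 0 0 0"}}

```text
clock: 9.67
eef_pos: [583.7, -11.6, 112.2]
tool_rot: [-3.14, -0.001, 1.548]
force: [0.5, -0.7, -0.9]
width: 42.7
gripper_force: 0.0
```

Call:
{"fn": "move_arm", "kwargs": {"targets": "-1 0 0 -4 0 0 0; -1 0 0 -4 0 0 0; -1 0 0 -4 0 0 0; -1 0 0 -4 0 0 0; -1 0 0 -3 0 0 0"}}

```text
clock: 10.08
eef_pos: [585.0, -11.6, 305.8]
tool_rot: [3.137, -0.001, 1.548]
force: [1.7, -0.3, 0.1]
width: -0.0
gripper_force: 0.0
```

```bash
python3 - <<'E'
from h import *
s=read_state();print(s['clock'],s['eef_pos'],np.degrees(s['tool_rot']),s['force'],s['width'])
w=get("wrist");cv2.imwrite("pics/w5.png",w.im)
plan([586,222,300],88,10,-1)
E
```

```text
10.0833 [584.96304807 -11.55283692 305.84661133] [ 1.79748663e+02 -4.44228325e-02  8.86736711e+01] [ 1.74644444 -0.33878409  0.1280307 ] -0.02553567278114624
-1.00 2.33 -0.08 0.11 0.08 -0.01 0.07; -1.00 2.33 -0.08 0.11 0.08 -0.01 0.07; -1.00 2.33 -0.08 0.11 0.08 -0.01 0.07; -1.00 2.33 -0.08 0.11 0.08 -0.01 0.07; -1.00 2.33 -0.09 0.11 0.08 -0.01 0.07
-1.00 2.33 -0.09 0.11 0.08 -0.01 0.07; -1.00 2.33 -0.09 0.11 0.08 -0.01 0.07; -1.00 2.33 -0.09 0.11 0.08 -0.01 0.07; -1.00 2.33 -0.10 0.11 0.08 -0.01 0.07; -1.00 2.33 -0.10 0.11 0.08 -0.01 0.07
```

View pics/w5.png

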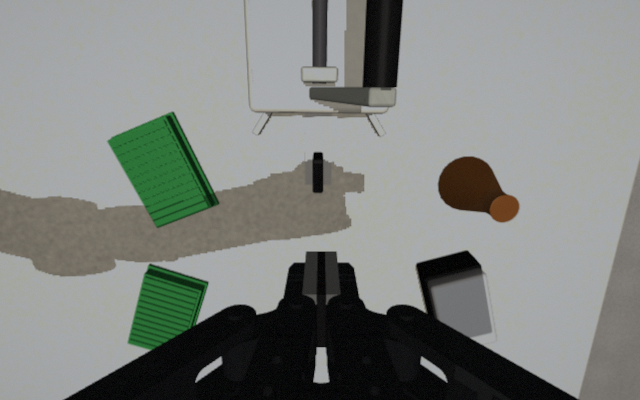

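The tray stayed at the mouth with the fin top at (318,153)–(318,192). The lever's near arm is at (383,97) and the flare tips at (257,132) and (381,133). I'll check home position and press pose from this.

```bash
python3 - <<'E'
from h import *
np.set_printoptions(precision=1,suppress=True)
c=get("wrist")
for n,u,z in[("finfront",(318,153),55),("finrear",(318,192),55),("flL",(257,132),9),("flR",(381,133),9),("headL",(250,110),110),("headR?",(388,113),110),("arm end outer",(383,106),240),("bar c",(385,60),251)]:print(n,c.at(u,z))
E
```

```text
finfront [589.6  -4.   55. ]
finrear [588.4 -50.4  55. ]
flL [514.3  16.1   9. ]
flR [669.3  11.1   9. ]
headL [526.1  48.3 110. ]
headR? [657.1  42.4 110. ]
arm end outer [628.1  55.6 240. ]
bar c [626.4  80.1 251. ]
```

Call:
{"fn": "move_arm", "kwargs": {"targets": "-1 1 0 0 0 0 0; -1 2.3 0 0 0 0 0; -1 2.3 0 0 0 0 0; -1 2.3 0 0 0 0 0; -1 2.3 0 0 0 0 0"}}

```text
clock: 10.6
eef_pos: [585.3, 91.5, 299.4]
tool_rot: [-3.138, -0.0, 1.547]
force: [-0.4, 0.6, -0.6]
width: -0.2
gripper_force: 0.0
```

Call:
{"fn": "move_arm", "kwargs": {"targets": "-1 2.3 0 0 0 0 0; -1 2.3 0 0 0 0 0; -1 2.3 0 0 0 0 0; -1 2.3 0 0 0 0 0; -1 1.5 0 0 0 0 0"}}

```text
clock: 11.02
eef_pos: [587.5, 200.4, 299.4]
tool_rot: [-3.138, -0.001, 1.55]
force: [-0.0, 0.6, -0.6]
width: -0.2
gripper_force: 0.0
```

```bash
python3 - <<'E'
from h import *
s=read_state();print(s['clock'],s['eef_pos'],np.degrees(s['tool_rot']),s['force'],s['width'])
w=get("wrist");cv2.imwrite("pics/w6.png",w.im)
E
```

```text
11.0167 [587.45880757 200.36936519 299.39117508] [-1.79767029e+02 -5.28579352e-02  8.88267835e+01] [-0.01798284  0.60512745 -0.62936843] -0.22747399904940227
```

View pics/w6.png

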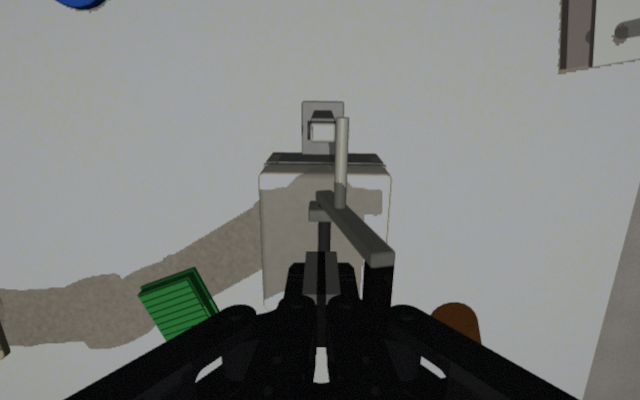

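The catch's top is at (323,131), with the pin beside it at (342,125–205). I'll locate the catch and descend in front of it.

```bash
python3 - <<'E'
from h import *
np.set_printoptions(precision=1,suppress=True)
c=get("wrist")
for u,z in[((323,141),225),((323,121),225),((323,131),225),((342,125),173),((323,102),5)]:print(c.at(u,z))
plan([590,222,203],88,5,-1)
E
```

```text
[590.  250.6 225. ]
[590.2 262.6 225. ]
[590.1 256.7 225. ]
[604.5 255.1 173. ]
[590.8 266.4   5. ]
-1.00 0.42 0.05 1.94 -0.04 -0.02 0.19; -1.00 0.42 0.04 1.94 -0.04 -0.02 0.19; -1.00 0.42 0.04 1.94 -0.04 -0.02 0.19; -1.00 0.42 0.04 1.94 -0.04 -0.02 0.19; -1.00 0.42 0.04 1.94 -0.04 -0.02 0.19
```

Call:
{"fn": "move_arm", "kwargs": {"targets": "-1 0.5 -0.1 1.9 0 0 0; -1 0.4 -0.1 1.9 0 0 0; -1 0.4 0 1.9 0 0 0; -1 0.4 0 1.9 0 0 0; -1 0.4 0 1.9 0 0 0"}}

```text
clock: 11.53
eef_pos: [587.7, 215.7, 204.8]
tool_rot: [-3.14, 0.002, 1.545]
force: [0.2, 0.2, 0.9]
width: 0.1
gripper_force: 0.0
```

Call:
{"fn": "move_arm", "kwargs": {"targets": "-1 0.5 0 0 0 0 0; -1 0.7 0 0 0 0 0; -1 1 0 0 0 0 0; -1 1 0 0 0 0 0; -1 1 0 0 0 0 0"}}

```text
clock: 11.95
eef_pos: [589.7, 260.4, 207.6]
tool_rot: [3.14, -0.001, 1.546]
force: [0.0, -1.3, -0.4]
width: 0.1
gripper_force: 0.4
```

Call:
{"fn": "move_arm", "kwargs": {"targets": "-1 1 0 0.4 0 0 0; -1 1 0 0.7 0 0 0; -1 1 0 0.7 0 0 0; -1 0.7 0 1 0 0 0; -1 0.7 0 1 0 0 0"}}

```text
clock: 12.37
eef_pos: [590.1, 304.7, 167.3]
tool_rot: [3.141, -0.001, 1.547]
force: [0.8, -0.7, 1.4]
width: 0.3
gripper_force: 0.4
```

Call:
{"fn": "move_arm", "kwargs": {"targets": "-1 0.3 0 0.8 0 0 0; -1 0.3 0 0.8 0 0 0; -1 0.3 0 0.8 0 0 0; -1 0 0 0 0 0 0"}}

```text
clock: 12.7
eef_pos: [590.0, 311.0, 146.0]
tool_rot: [-3.141, 0.003, 1.545]
force: [-4.8, -4.0, 13.0]
width: 0.3
gripper_force: 6.3
```

```bash
python3 - <<'E'
from h import *
a=get("scene").im;b=get("side").im
f=lambda i:cv2.resize(i,(400,400),interpolation=cv2.INTER_CUBIC)
cv2.imwrite("pics/c7.png",np.hstack([f(a[190:310,310:430]),f(b[200:330,220:350])]))
E
```

```text
(no output)
```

View pics/c7.png

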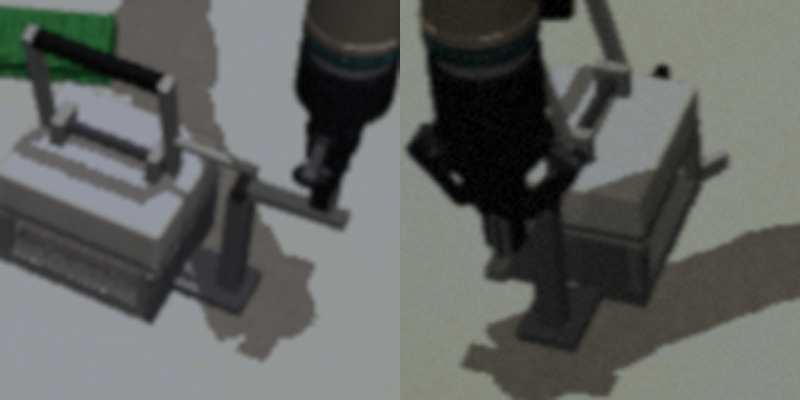

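Both views show the catch lying level (scene crop (250,185)–(345,218)), and the finger force rose to 13 N at its stop. I've now viewed 11 pictures, one over the limit of 10, so from here I go by measurements only. Up and over to the grip bar, opening on the way.

Call:
{"fn": "move_arm", "kwargs": {"targets": "-1 0 0 -2 0 0 0; -1 0 0 -4 0 0 0; -1 0 0 -4 0 0 0; -1 0 0 -4 0 0 0; -1 0 0 -4 0 0 0"}}

```text
clock: 13.22
eef_pos: [590.2, 311.6, 325.6]
tool_rot: [-3.141, 0.001, 1.545]
force: [1.5, 0.5, -0.4]
width: 0.1
gripper_force: 0.0
```

Call:
{"fn": "move_arm", "kwargs": {"targets": "1 -1.5 0.2 0 0 0 0; 1 -2.5 0.5 0 0 0 0; 1 -2.5 0.6 0 0 0 0; 1 -2.5 0.6 0 0 0 0; 1 -2.5 0.6 0 0 0 0"}}

```text
clock: 13.63
eef_pos: [612.6, 195.0, 323.5]
tool_rot: [-3.141, 0.001, 1.546]
force: [0.6, 0.6, 0.7]
width: 60.7
gripper_force: 0.0
```

Call:
{"fn": "move_arm", "kwargs": {"targets": "1 -2.5 0.6 0 0 0 0; 1 -2.5 0.6 0 0 0 0; 1 -1.5 0.4 0 0 0 0; 1 -0.6 0 0 0 0 0; 1 0 0 0 0 0 0"}}

```text
clock: 14.05
eef_pos: [626.9, 123.6, 323.8]
tool_rot: [-3.141, 0.001, 1.543]
force: [-0.4, 0.9, -0.1]
width: 85.5
gripper_force: 0.0
```

```bash
python3 - <<'E'
from h import *
np.set_printoptions(precision=1,suppress=True)
s=read_state();print(s['clock'],s['eef_pos'],np.degrees(s['tool_rot']),s['force'],s['width'])
c=get("wrist");g=cv2.cvtColor(c.im,cv2.COLOR_BGR2GRAY)
for y in (185,200,215,230,245):
    print(y,[ (i,int(g[y,i])) for i in range(230,430,8)])
print(c.px([[626,125,251],[628,175,251],[626,125,115]]))
plan([626,125,232],88,5,1)
E
```

```text
14.05 [626.9 123.6 323.8] [-180.     0.    88.4] [-0.4  0.9 -0.1] 85.49791620017339
185 [(230, 160), (238, 160), (246, 159), (254, 116), (262, 150), (270, 118), (278, 33), (286, 25), (294, 116), (302, 17), (310, 26), (318, 11), (326, 117), (334, 118), (342, 107), (350, 108), (358, 103), (366, 106), (374, 159), (382, 160), (390, 159), (398, 159), (406, 159), (414, 159), (422, 159)]
200 [(230, 158), (238, 159), (246, 159), (254, 113), (262, 114), (270, 114), (278, 31), (286, 23), (294, 116), (302, 8), (310, 9), (318, 4), (326, 118), (334, 119), (342, 105), (350, 157), (358, 160), (366, 158), (374, 159), (382, 158), (390, 159), (398, 159), (406, 159), (414, 157), (422, 159)]
215 [(230, 132), (238, 111), (246, 112), (254, 113), (262, 114), (270, 55), (278, 57), (286, 52), (294, 52), (302, 8), (310, 9), (318, 10), (326, 115), (334, 116), (342, 100), (350, 108), (358, 158), (366, 159), (374, 160), (382, 159), (390, 159), (398, 159), (406, 160), (414, 157), (422, 158)]
230 [(230, 113), (238, 113), (246, 112), (254, 112), (262, 111), (270, 111), (278, 46), (286, 44), (294, 114), (302, 10), (310, 5), (318, 5), (326, 115), (334, 116), (342, 97), (350, 137), (358, 158), (366, 158), (374, 157), (382, 158), (390, 158), (398, 156), (406, 158), (414, 160), (422, 157)]
245 [(230, 104), (238, 106), (246, 112), (254, 109), (262, 109), (270, 108), (278, 159), (286, 43), (294, 46), (302, 0), (310, 10), (318, 4), (326, 158), (334, 159), (342, 157), (350, 157), (358, 158), (366, 159), (374, 159), (382, 158), (390, 157), (398, 160), (406, 159), (414, 158), (422, 157)]
[[318.1 211.5]
 [319.  133.8]
 [319.1 166.7]]
1.00 -0.02 -0.01 1.84 -0.01 -0.01 0.11; 1.00 -0.02 -0.01 1.84 -0.01 -0.01 0.11; 1.00 -0.02 -0.01 1.84 -0.01 -0.01 0.11; 1.00 -0.02 -0.01 1.84 -0.01 -0.01 0.11; 1.00 -0.02 -0.01 1.84 -0.01 -0.01 0.11
```

The bar is at columns 298–322, about 4.5 mm to -x of my guess. I'll descend and grip.

Call:
{"fn": "move_arm", "kwargs": {"targets": "1 0 -0.4 1.8 0 0 0; 1 0 0 1.8 0 0 0; 1 0 0 1.8 0 0 0; 1 0 0 1.8 0 0 0; 1 0 0 1.9 0 0 0.4"}}

```text
clock: 14.52
eef_pos: [622.2, 128.8, 232.7]
tool_rot: [3.141, -0.002, 1.543]
force: [-0.3, 0.0, -0.6]
width: 85.6
gripper_force: 0.0
```

Call:
{"fn": "move_arm", "kwargs": {"targets": "1 0 0 0 0 0 0; -1 0 0 0 0 0 0; -1 0 0 0 0 0 0; -1 0 0 0 0 0 0; -1 0 0 0 0 0 0"}}

```text
clock: 14.93
eef_pos: [623.5, 126.1, 234.7]
tool_rot: [3.139, -0.001, 1.54]
force: [0.7, 0.4, 0.3]
width: 38.5
gripper_force: 0.0
```

Call:
{"fn": "move_arm", "kwargs": {"targets": "-1 0 0 0 0 0 0; -1 0 0 0 0 0 0; -1 0 0 0 0 0 0"}}

```text
clock: 15.18
eef_pos: [620.2, 125.7, 233.8]
tool_rot: [-3.136, 0.0, 1.539]
force: [-6.9, 0.6, 5.1]
width: 16.6
gripper_force: 58.4
```

```bash
python3 - <<'E'
from h import *
np.set_printoptions(precision=2,suppress=True)
s=read_state();print(s['clock'],s['eef_pos'],np.degrees(s['tool_rot']),s['force'],s['width'],ctrl.pinch_z)
x0,z0=590.,130.
# arc in steps of 0.125 rad for the bar about the hinge: shifts dx,dz (cm)
t=np.arange(0,1.3,.125);X=125*np.sin(.26-t);Z=125*np.cos(.26-t);print(np.c_[t[1:],np.diff(X)/10,-np.diff(Z)/10])
E
```

```text
15.1833 [620.15 125.73 233.81] [-179.71    0.02   88.2 ] [-6.85  0.65  5.13] 16.579019235616013 18.700000000000003
[[ 0.12 -1.53 -0.31]
 [ 0.25 -1.56 -0.11]
 [ 0.38 -1.56  0.08]
 [ 0.5  -1.54  0.28]
 [ 0.62 -1.49  0.47]
 [ 0.75 -1.42  0.65]
 [ 0.88 -1.33  0.82]
 [ 1.   -1.22  0.98]
 [ 1.12 -1.09  1.12]
 [ 1.25 -0.94  1.25]]
```

The bar is gripped (16.6 mm, 58 N). Now I pull it along the arc.

Call:
{"fn": "move_arm", "kwargs": {"targets": "-1 0 -0.7 -0.2 0 0 0; -1 0 -0.8 -0.1 0 0 0; -1 0 -0.8 -0.1 0 0 0; -1 0 -0.8 0 0 0 0; -1 0 -0.8 0 0 0 0"}}

```text
clock: 15.6
eef_pos: [584.4, 127.0, 238.1]
tool_rot: [3.138, -0.001, 1.539]
force: [5.1, 1.4, -3.8]
width: 15.8
gripper_force: 59.1
```

Call:
{"fn": "move_arm", "kwargs": {"targets": "-1 0 -0.8 0.1 0 0 0; -1 0 -0.8 0.1 0 0 0; -1 0 -0.8 0.2 0 0 0; -1 0 -0.7 0.2 0 0 0; -1 0 -0.7 0.2 0 0 0"}}

```text
clock: 16.02
eef_pos: [547.0, 128.3, 231.1]
tool_rot: [3.136, -0.001, 1.539]
force: [5.6, 0.6, 2.8]
width: 15.8
gripper_force: 59.8
```

Call:
{"fn": "move_arm", "kwargs": {"targets": "-1 0 -0.7 0.3 0 0 0; -1 0 -0.7 0.4 0 0 0; -1 0 -0.7 0.4 0 0 0; -1 0 -0.6 0.4 0 0 0; -1 0 -0.6 0.5 0 0 0"}}

```text
clock: 16.43
eef_pos: [511.7, 129.5, 211.7]
tool_rot: [3.141, -0.0, 1.539]
force: [-3.9, 0.2, 17.5]
width: 16.0
gripper_force: 61.3
```

Call:
{"fn": "move_arm", "kwargs": {"targets": "-1 0 -0.6 0.5 0 0 0; -1 0 -0.6 0.5 0 0 0; -1 0 -0.5 0.6 0 0 0; -1 0 -0.5 0.6 0 0 0; -1 0 -0.4 0.6 0 0 0"}}

```text
clock: 16.85
eef_pos: [484.4, 130.4, 182.7]
tool_rot: [-3.14, -0.0, 1.54]
force: [-4.3, 2.0, 13.1]
width: 16.0
gripper_force: 61.0
```

Call:
{"fn": "move_arm", "kwargs": {"targets": "-1 0 -0.2 0.3 0 0 0; -1 0 -0.2 0.3 0 0 0; -1 0 -0.1 0.2 0 0 0; -1 0 0 0 0 0 0; -1 0 0 0 0 0 0"}}

```text
clock: 17.27
eef_pos: [483.7, 130.5, 180.6]
tool_rot: [3.133, -0.001, 1.539]
force: [-9.9, -3.4, 58.6]
width: 15.9
gripper_force: 65.9
```

Force climbed sharply, so the lever is at its end stop. I'll ease to a moderate hold, then check.

Call:
{"fn": "move_arm", "kwargs": {"targets": "-1 0 0.1 -0.2 0 0 0; -1 0 0.1 -0.2 0 0 0; -1 0 0 0 0 0 0; -1 0 0 0 0 0 0; -1 0 0 0 0 0 0"}}

```text
clock: 17.68
eef_pos: [483.6, 130.4, 181.1]
tool_rot: [3.139, -0.001, 1.539]
force: [-5.7, -0.8, 30.5]
width: 16.2
gripper_force: 62.5
```

```bash
python3 - <<'E'
from h import *
np.set_printoptions(precision=1,suppress=True)
s=read_state();print(s['clock'],s['eef_pos'],s['force'],s['width'],s['gripper_force'])
# black fin and bystanders vs first pictures
a=get("scene");b=get("side")
A=cv2.imread("pics/scene0.png");B=cv2.imread("pics/side0.png")
for n,o,c in(("scene",A,a),("side",B,b)):
    for nm,lo,hi in(("green",(50,120,20),(75,255,255)),("blue",(105,150,40),(125,255,255)),("amber",(4,150,30),(14,255,130))):
        r=[]
        for im in(o,c.im):
            m=cv2.inRange(cv2.cvtColor(im,cv2.COLOR_BGR2HSV),lo,hi)
            r.append([tuple(np.round(cv2.minEnclosingCircle(k)[0]).astype(int).tolist()) for k in cv2.findContours(m,0,2)[0] if cv2.contourArea(k)>60])
        print(n,nm,r)
    print('white px catch tip area',c.px([[593,333,135],[590,247,210],[587,-10,55],[586,-27,55]]))
E
```

```text
17.6833 [483.6 130.4 181.1] [-5.7 -0.8 30.5] 16.237708736758638 62.52916216850281
scene green [[(333, 210), (325, 204), (276, 180)], [(338, 204), (320, 202), (276, 180)]]
scene blue [[(459, 234), (80, 152), (176, 64)], [(459, 234), (80, 152), (178, 62)]]
scene amber [[(258, 275), (609, 1)], [(258, 275), (609, 0)]]
white px catch tip area [[412.1 257.2]
 [385.2 226.5]
 [301.2 234.1]
 [296.4 232.1]]
side green [[(372, 248), (392, 207)], [(372, 248), (392, 207)]]
side blue [[(365, 383), (367, 346), (351, 98), (500, 90)], [(365, 383), (367, 346), (351, 98)]]
side amber [[(243, 212)], [(243, 213)]]
white px catch tip area [[250.3 291. ]
 [262.5 239.7]
 [299.4 228. ]
 [301.4 224.5]]
```

The lever is held at its stop, and the bystanders checked by colour (green plates, flask, tube stand) haven't moved. Handing in.

```bash
python3 -c "
from cell import order
print(order.finish_job())"
```

```text
the job is handed in; nothing more can be done
None
```

I handed the job in at about 17.7 s: tray pushed home against the stop, catch flipped level, then the lever pulled to its end stop and held there with about 30 N. I didn't see the plate again once it went under the head, I didn't check the tip box at the end, and I viewed 11 pictures, one over the limit of 10.

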